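# Mount a small wheel in the bench wheel stand and fit the rim gauge

## Robot

A 6-joint arm with a two-finger parallel gripper is mounted at the origin on a cart in front of the work surface, level with it; the furniture and walls round the work are solid. World frame = base frame: x ahead of the robot, y to its left, z up, the work surface at z = 0. Lengths are in m, angles in rad, forces in N, time in s.
With the tool pointing down it reaches from about 0.35 to 0.975 m from the base axis. Payload 4.9 kg.
Tool frame: the origin (TCP) lies between the finger pads; the fingertips stand 25 mm ahead of it and the grasp point (between the pads) lies 6 mm ahead of it; z points along the fingers, y is the line along which they close (so a half turn about z gives the same grasp; the last joint's range is limited). The gripper opens to 85 mm and grips with 20 to 120 N. Pads are 22 mm wide; open, the fingers measure 114 mm over their backs; the gripper's body (76 mm by 85 mm) begins 54 mm behind the grasp point. The pads swing forward as they close: fully open they stand 13 mm farther back than shut.
Start: joints at [-1.423, 0.053, 1.613, -0, 1.476, -0.119], TCP at [0.165, -0.603, 0.256] pointing down, gripper open.
Joint ranges: [-3.01, 3.01], [-1.01, 2.22], [0.06, 2.58], [-1.02, 4.17], [0.09, 2.62], [-3.14, 3.14]. Speed limits (rad/s): [2.57, 2.57, 3.14, 3.14, 3.14, 3.14].

## Interface

Orientations are given as a unit quaternion [w, x, y, z].
In Python, from plant import manip gives the robot as it stands.
- The arm moves only by the shell command python3 -m inch 'ROWS'. ROWS is JSON, a list of rows, each a list of 3 entries, a list of its own where there are three numbers: the shift along the tool's x, y, z in m, then the turn, a rotation vector about the tool's x, y, z in rad, then the opening, from 0 (shut) to 1 (fully open). A call has 1 to 8 rows; each row shifts and turns the commanded pose from where the row before left it, along the tool's axes as they then stand; what a row does not reach is not made up. A row lasts 1/10 s, in which the tool goes at most 50 mm and 8.59 degrees, less where a joint would pass 70% of its speed; a pose out of reach is approached as far as the arm can. A call with a gripper value outside its range is refused whole. The fingers move at their own pace and stop on an object; the grip force is fixed at half the most. Time passes only in rows, so rows that do not move let the fingers close. It gives the time, the measured TCP pose, the force, the opening and the grip force at its end, in the units of the state.
- manip.state(): the state, without advancing time (a new reading comes with each control period).
- manip.grab_frame(name): name is "scene" or "top" or "wrist"; returns (picture, depth): 420x560x3 uint8, red, green, blue; 420x560 float32, m along the optical axis (not along the pixel's ray), 0 where there is no reading.
- manip.camera_params(name): a dict with "camera_matrix" (3x3 intrinsics, pixels), "k1" (the pictures are not rectified: a ray, as slopes to the right and down, at radius r is drawn at 1 + k1 r^2 times it, then the intrinsics apply), "rvec" (rotation vector, rad) and "tvec" (3), from world to camera coordinates, as OpenCV has them. Camera axes: x right, y down, z forward; pixel columns grow to the right and rows downward; lengths in m; the calibration is good to about 2 mm. A picture is of the moment at which its call begins: read the wrist's pose just before it. camera_params takes no time and is no camera call; for the wrist camera it gives the pose at the moment of the call.
- manip.job_done(): hands the job in; it is judged then, once.
Trained networks look in the newest picture that a camera, given by its name, has taken for a name from the list of things; names that differ only in an ending like _2 or _b are one class to them, and where a whole thing is asked for, a point or a joint stands for the part that bears it (a point fixed in the world has none). Each returns a list of dicts, best first, with "score" (0 to 1); they miss things now and then, are a little off and sometimes report something else, mostly with a low value. They report only what shows in the picture. A call takes as long as a camera call. They do not tell look-alikes from the thing itself.
- manip.look_for(camera, label): "point" ([x, y, z] in m, in world coordinates, good to about 4 mm: the middle of the surface that is visible of it).
The state is a dict: "time": time; "joint_pos": joint angles; "joint_vel": joint speeds; "joint_efforts": joint torques, N m; "tool_pos": TCP position; "tool_rot": TCP orientation; "contact_force": force on the tool from outside, world axes, zero at the start; "ft_torque": the same for the moment, N m; "gripper_width": opening from 0.0 (shut) to 1.0 (fully open); "grasp_force": force on a finger pad.
Only numpy, scipy, OpenCV 4.12 (cv2) and the standard library are available. Lean on these libraries where they do the work, as an engineer would, in place of code of your own. Each camera call takes 0.05 s, during which the arm holds its last target. There are 200 camera calls.

## Task

Put the small bare wheel in the small red truing stand in front of you: bring its axle sideways into the open mouths of both hooks and let it drop fully down into the throats. Then, once the wheel hangs there, lower the rim gauge over the stand's two pins until its plate lies flush on the base, with its two feelers standing either side of the rim. Let go of both and leave the red spoke key and the grease tub where they are.

Things in the scene. Friction and masses are not known exactly. Their poses are not given: they have to be found in the camera images.
- wheel: Small spoked wheel, no tyre, same from both sides: aluminium rim 160 mm across, 22 mm wide, 15 mm deep (pinch its flat sides at the top), turning freely on a steel axle 10 mm thick, 108 mm long. Origin: hub centre; y along the axle. Axle collars (17 mm) end 36 mm either side of it. Starts upright in the wheel rest, hub 94 mm above the bench. 0.4 kg.
- wheel_rest: Fixed plywood block 150 x 66 x 46 mm with a 26 mm wide slot along its x, which holds the lowest 32 mm of the wheel upright. Origin: centre of its underside.
- wheel_stand: Fixed stand: dark steel base 12 mm thick, two upright red plates 6 mm thick, 151 mm high, inner faces 80 mm apart. Each ends in a hook that opens toward the stand's -x, where the pins are. Origin: on the bench straight below the axle's seat; x points from the pins to the hooks, y along the seated axle, z up.
- hook_seat (a point): Where the middle of the seated axle lies, 115 mm above the bench, axes as the stand's. Throat: x -7 to +7 mm, floor 5 mm below this point; lip in front: x -26 to -7 mm, top 9 mm above; upper jaw to x -29 mm, underside 26 mm above. So the axle enters along +x with its centre 14 to 21 (best 18) mm above this point until it meets the throat's back, then drops.
- gauge: Loose rim gauge, 0.4 kg, standing on the bench: steel plate 52 x 92 x 10 mm with 11 mm through holes at y = +32 and -32 mm; in its middle an aluminium post 24 (x) by 14 mm (y), top 126 mm above the underside (grip it across y near the top); two black arms at y = +27, -27 mm, 60 mm high, reach 95 mm in +x with brass feelers. Origin: centre of the underside.
- feelers (a point): Midway between the gauge's two brass feeler tips (39 mm apart): 89 mm from its origin in +x, 60 mm above its underside.
- pin_mid (a point): Midway between the stand's two pins on the base's top face, 12 mm above the bench, 155 mm from the hook seat in the stand's -x; axes as the stand's. Pins at y = +32, -32 mm, 8 mm thick, 24 mm high, the upper 10 mm tapered. The seated gauge has its origin here and its x along the stand's x.
- nipple_key: Small red spoke key lying on the bench, 24 x 36 x 12 mm, a bystander. Origin: centre of its underside.
- grease: Black tub with a yellow lid standing on the bench, 70 mm in diameter, 74 mm high, a bystander. Origin: centre of its underside.
There are look-alikes about, which are no part of the job. What is shaped like the wheel but orange or turquoise is not meant.

How it is judged:
On the way, in this order (a step that is already met when the one before it is completed fails the run):
1. the wheel hangs by its axle in both throats, let go (x of wheel in the frame of hook_seat between -0.004 and 0.004 m and z of wheel in the frame of hook_seat between -0.003 and 0.003 m and y of wheel in the frame of hook_seat between -0.006 and 0.006 m and angle between the y axis of wheel and the y axis of hook_seat, either way round below 0.07 rad and contact force between the fingers and wheel below 0.1 N), for 0.2 s.
2. the gauge sits flush over the two pins, feelers either side of the rim (distance between gauge and pin_mid below 0.0035 m and angle between gauge's own z axis and vertical below 0.03 rad and x of feelers in the frame of pin_mid above 0.08 m), for 0.2 s.
At the end, for the whole second after the job is handed in: Wheel let go, at rest, axle on the floor of both throats (hub within 4 mm in x, 6 mm sideways, 3 mm in height of the seat, axle parallel within 0.07 rad); gauge let go, at rest, flush over both pins (within 3.5 mm, tilt under 0.03 rad), feelers either side of the rim; bystanders within 30 mm (all of step 2 and x of wheel in the frame of hook_seat between -0.004 and 0.004 m and z of wheel in the frame of hook_seat between -0.003 and 0.003 m and y of wheel in the frame of hook_seat between -0.006 and 0.006 m and angle between the y axis of wheel and the y axis of hook_seat, either way round below 0.07 rad and linear speed of each of wheel, gauge below 0.02 m/s); the robot touches nothing.
It fails at once if the spoke key is pushed away (more than 30 mm) (distance of nipple_key from where it was at the start of the episode above 0.03 m).
It fails at once if the grease tub is pushed away (more than 30 mm) (distance of grease from where it was at the start of the episode above 0.03 m).
It also fails if it takes over 64 s, if anything falls off the work surface, if the arm or the gripper's body presses on something with over 40 N, if the wrist force passes 120 N, or if a joint passes its speed limit or range.

## Working session

There is one attempt and no reset: what is moved stays moved. The work goes in short steps, Python scripts to look and compute and a shell command to move; the robot and the scene stay as the last step left them, time stands still between calls to the robot, and variables do not carry over. Pictures are saved under pics/ and viewed, at most 12 in all, crops included, and the job is handed in when it is done.

```bash
ls; mkdir -p pics
cat > h.py <<'E'
import numpy as np,cv2
from plant import manip
from scipy.spatial.transform import Rotation as R
def cam(n):
    p=manip.camera_params(n); return np.array(p["camera_matrix"]),p["k1"],cv2.Rodrigues(np.array(p["rvec"],float))[0],np.array(p["tvec"],float).ravel()
def cloud(n,d,c=None):
    K,k1,Rm,t=c or cam(n)
    v,u=np.mgrid[0:d.shape[0],0:d.shape[1]]
    s=cv2.undistortPoints(np.stack([u,v],-1).reshape(-1,1,2).astype(float),K,np.array([k1,0,0,0,0.]),).reshape(d.shape+(2,))
    pc=np.dstack([s*d[...,None],d]); P=(pc-t)@Rm; P[d<=0]=np.nan; return P
def proj(n,X):
    K,k1,Rm,t=cam(n); return cv2.projectPoints(np.atleast_2d(np.array(X,float)),cv2.Rodrigues(Rm)[0],t,K,np.array([k1,0,0,0,0.]))[0].reshape(-1,2)
def shot(n,f):
    c=cam(n); im,d=manip.grab_frame(n); np.savez("pics/"+f+".npz",im=im,P=cloud(n,d,c)); cv2.imwrite("pics/"+f+".png",im[...,::-1]); return im,cloud(n,d,c)
E
python3 - <<'E'
from h import *
for n in("scene","top"):
    im,P=shot(n,n+"0")
    for l in("wheel","wheel_rest","wheel_stand","gauge","nipple_key","grease"):
        for r in manip.look_for(n,l): print(n,l,round(r["score"],2),np.round(r["point"],3),proj(n,r["point"]).round().tolist())
a=cv2.imread("pics/scene0.png");b=cv2.imread("pics/top0.png")
cv2.imwrite("pics/both.png",np.vstack([a,b])[:, :] if 0 else cv2.resize(np.hstack([a,b]),(800,300)))
print(manip.state())
E
```

```text
pics
scene wheel 0.79 [ 0.498 -0.302  0.151] [[284.0, 223.0]]
scene wheel 0.61 [ 0.479 -0.666  0.06 ] [[366.0, 315.0]]
scene wheel 0.6 [ 0.522 -0.449  0.067] [[322.0, 262.0]]
scene wheel_stand 0.83 [ 0.629 -0.061  0.017] [[267.0, 197.0]]
scene gauge 0.74 [0.519 0.228 0.055] [[199.0, 168.0]]
scene nipple_key 0.48 [ 0.712 -0.262  0.009] [[320.0, 215.0]]
scene grease 0.84 [0.668 0.192 0.061] [[234.0, 155.0]]
top wheel 0.76 [ 0.521 -0.444  0.066] [[359.0, 236.0]]
top wheel 0.73 [ 0.483 -0.659  0.066] [[431.0, 250.0]]
top wheel 0.59 [ 0.448 -0.282  0.15 ] [[307.0, 258.0]]
top wheel_rest 0.84 [ 0.428 -0.268  0.012] [[299.0, 267.0]]
top wheel_stand 0.82 [ 0.59  -0.048  0.011] [[231.0, 215.0]]
top gauge 0.85 [0.522 0.225 0.061] [[138.0, 232.0]]
top nipple_key 0.65 [ 0.706 -0.268  0.012] [[300.0, 181.0]]
{'time': 0.7, 'joint_pos': array([-1.42299825e+00,  5.27063267e-02,  1.61284935e+00, -5.62554520e-06,
        1.47599950e+00, -1.18997745e-01]), 'joint_vel': array([-1.01508563e-05,  1.35590602e-04,  5.16724026e-04, -6.00890037e-04,
       -1.37391516e-04,  2.13335013e-04]), 'joint_efforts': array([-2.14349670e-04, -3.93554986e+01, -3.70368648e+01, -7.13049894e-05,
        3.31663969e-04,  2.92176502e-06]), 'tool_pos': array([ 0.1647769 , -0.60288973,  0.25632994]), 'tool_rot': array([ 1.87744603e-05,  9.91115650e-01,  1.33002890e-01, -2.53006498e-06]), 'contact_force': array([ 0.62460594, -0.44341602, -0.62456346]), 'ft_torque': array([ 0.01797849, -0.01313753,  0.02369164]), 'grasp_force': 0.0, 'gripper_width': 0.999037376048967}
```

View pics/scene0.png

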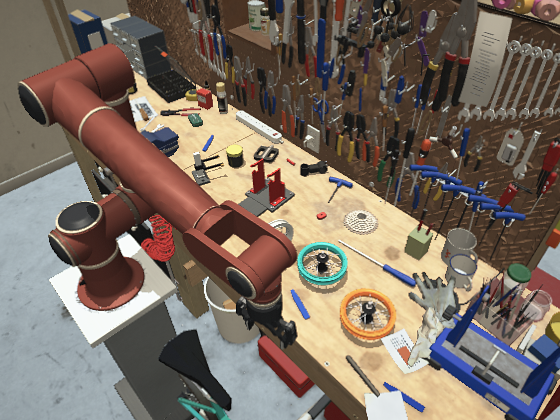

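View pics/top0.png

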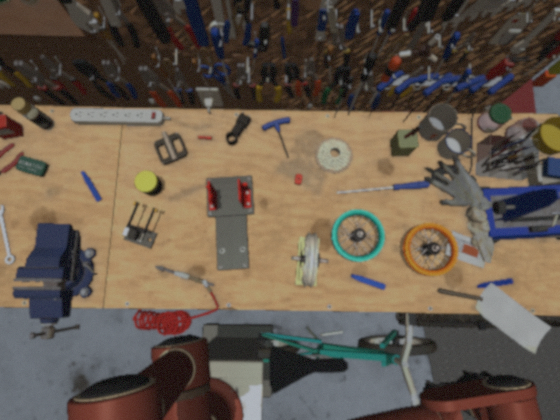

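Candidates for "wheel": the bare aluminium one upright in the rest, top px (307,258) / scene (284,223); turquoise at top (358,236); orange at top (431,250). The description picks the bare one in the plywood rest. The stand is at top (232,222), with its pins at (232,250) on the robot side. The gauge is at top (140,232), the grease tub at (147,183) and the key at (298,180).

Run:
```python
from h import *
z=np.load("pics/top0.npz");im,P=z["im"],z["P"]
def box(n,x0,x1,y0,y1,z0,z1):
    m=(P[...,0]>x0)&(P[...,0]<x1)&(P[...,1]>y0)&(P[...,1]<y1)&(P[...,2]>z0)&(P[...,2]<z1);Q=P[m]
    c=Q[:,:2].mean(0);u,s,v=np.linalg.svd(Q[:,:2]-c); print(n,len(Q),Q.min(0).round(3),Q.max(0).round(3),np.median(Q,0).round(3),"dir",np.degrees(np.arctan2(v[0,1],v[0,0])).round(1))
box("wheeltop",.33,.55,-.36,-.2,.13,.2)
box("hooks",.5,.8,-.15,.05,.1,.2)
box("base",.4,.8,-.15,.05,.008,.02)
box("gpost",.42,.65,.12,.3,.1,.15)
box("garms",.42,.65,.12,.3,.04,.08)
st=manip.state();T=R.from_quat(np.roll(st["tool_rot"],-1)).as_matrix()
K,k1,Rm,t=cam("wrist");C=-Rm.T@t
print("cam in tool",(T.T@(C-st["tool_pos"])).round(3),"axis",(T.T@Rm.T[:,2]).round(3),(T.T@Rm.T[:,0]).round(2),K[0,0])
im=cv2.imread("pics/top0.png")[150:300,110:350];cv2.imwrite("pics/c1.png",cv2.resize(im,None,fx=3.3,fy=3.3,interpolation=3))
```

```text
wheeltop 549 [ 0.377 -0.314  0.13 ] [ 0.517 -0.274  0.177] [ 0.444 -0.294  0.161] dir 175.9
hooks 179 [ 0.598 -0.092  0.101] [0.671 0.007 0.158] [ 0.635 -0.002  0.148] dir 94.1
base 2893 [ 0.415 -0.122  0.008] [0.719 0.037 0.02 ] [ 0.573 -0.049  0.012] dir -176.2
gpost 67 [0.504 0.227 0.101] [0.529 0.244 0.129] [0.515 0.233 0.124] dir 164.7
garms 328 [0.499 0.172 0.041] [0.65 0.26 0.08] [0.552 0.227 0.065] dir 170.5
cam in tool [ 0.069  0.001 -0.118] axis [-0.275 -0.     0.961] [-0.  1.  0.] 366.29561358447035
```

View pics/c1.png

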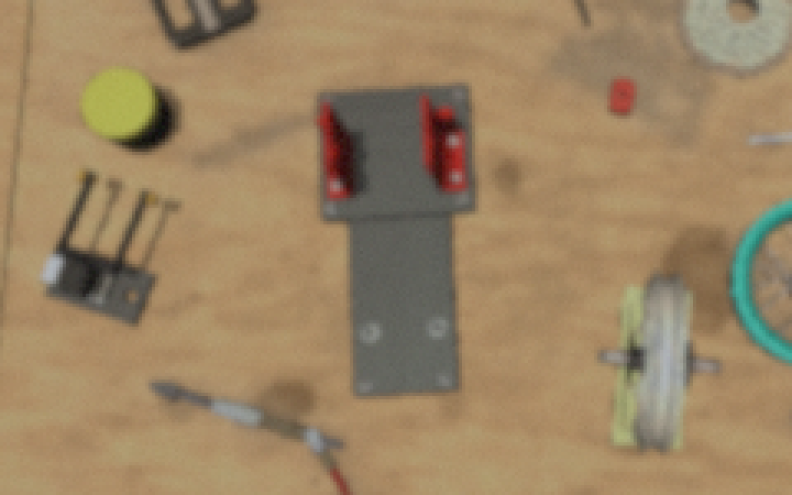

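The close crop confirms it: bare aluminium wheel upright in the rest at crop (663,362), with its axle roughly across. The hooks are at crop (335,150) and (443,150), and the pins at (371,331) and (437,326). I'll move in for closer views.

```bash
python3 -m inch '[[[0.035,-0.022,-0.015],[0,0,0],1],[[0.035,-0.022,-0.015],[0,0,0],1],[[0.035,-0.022,-0.015],[0,0,0],1],[[0.035,-0.022,-0.015],[0,0,0],1],[[0.035,-0.022,-0.015],[0,0,0],1],[[0.035,-0.022,-0.015],[0,0,0],1],[[0.035,-0.022,-0.01],[0,0,0],1],[[0.035,-0.022,0],[0,0,0],1]]'; python3 -m inch '[[[0.035,-0.022,0],[0,0,0],1],[[0.03,-0.022,0],[0,0,0],1],[[0,0,0],[0,0,0.112],1],[[0,0,0],[0,0,0.112],1],[[0,0,0],[0,0,0.112],1],[[0,0,0],[0,0,0],1],[[0,0,0],[0,0,0],1]]'
cat > fit.py <<'E'
from h import *
def pose():
    st=manip.state();return st["tool_pos"],R.from_quat(np.roll(st["tool_rot"],-1)).as_matrix()
def todo(goal,yaw):
    p,T=pose();cur=np.arctan2(T[1,0],T[0,0]);print("tcp",p.round(4),"tooldelta",(T.T@(np.array(goal)-p)).round(4),"turn z",round(cur-yaw,4),"tilt",T[:,2].round(4))
def box(P,x0,x1,y0,y1,z0,z1):
    with np.errstate(invalid="ignore"):
        return (P[...,0]>x0)&(P[...,0]<x1)&(P[...,1]>y0)&(P[...,1]<y1)&(P[...,2]>z0)&(P[...,2]<z1)
E
python3 - <<'E'
from fit import *
print(pose())
im,P=shot("wrist","w1")
Q=P[box(P,.33,.57,-.36,-.2,.1,.19)]
c=Q.mean(0);print(len(Q),Q.min(0),Q.max(0),c)
cv2.imwrite("pics/c2.png",im[...,::-1])
E
```

```text
time: 1.5
tool_pos: [0.3898, -0.3584, 0.3589]
tool_rot: [0.002, 0.991, 0.133, 0.001]
contact_force: [0.2, 0.1, 0.1]
gripper_width: 1.001
grasp_force: 0.0
time: 2.2
tool_pos: [0.4395, -0.2997, 0.3564]
tool_rot: [0.0, 0.999, -0.033, 0.0]
contact_force: [0.1, -0.0, -0.1]
gripper_width: 0.994
grasp_force: 0.0
(array([ 0.43953549, -0.29973036,  0.35635579]), array([[ 9.97756147e-01, -6.69527258e-02,  5.60365786e-05],
       [-6.69527244e-02, -9.97756149e-01, -2.50860002e-05],
       [ 5.75904169e-05,  2.12779093e-05, -9.99999998e-01]]))
6036 [ 0.37623705 -0.34544046  0.10000287] [ 0.52770747 -0.23983343  0.17613279] [ 0.45861836 -0.29414743  0.15138803]
```

View pics/w1.png

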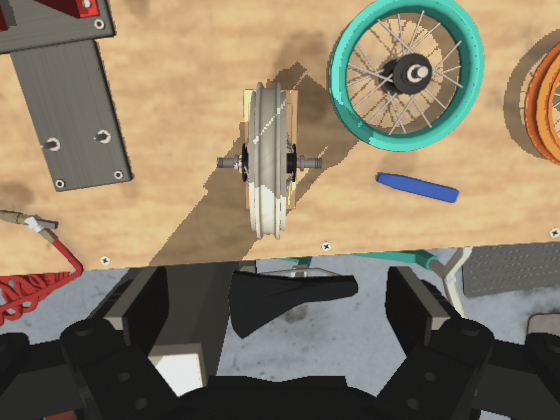

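Wrist view: bare wheel at (267,160), axle ends at (220,163) and (320,163), no obstruction round the rim. I'll fit its pose.

```bash
cat > wfit.py <<'E'
from fit import *
from scipy.optimize import least_squares
def wheel(P,x0,x1,y0,y1):
    # rim: outside surface of a disc r<=80, half width 11; axle ends
    Q=P[box(P,x0,x1,y0,y1,.135,.3)]
    def f(p):
        cx,cy,cz,a=p;d=Q-[cx,cy,cz];u=d[:,0]*np.cos(a)+d[:,1]*np.sin(a);v=-d[:,0]*np.sin(a)+d[:,1]*np.cos(a)
        r=np.hypot(u,d[:,2]); return np.concatenate([np.clip(np.abs(v)-.011,0,None),np.clip(r-.08,0,None),np.clip(.0765-r,0,None)*.3,v*.05])
    m=Q.mean(0);s=least_squares(f,[m[0],m[1],m[2]-.07,-.07],loss="soft_l1",f_scale=.001)
    return s.x,len(Q),Q
E
python3 - <<'E'
from wfit import *
P=np.load("pics/w1.npz")["P"]
s,n,Q=wheel(P,.34,.56,-.33,-.25);print(s,n)
# axle ends
A=P[box(P,.4,.5,-.36,-.235,.09,.12)];c,w=s[:2],s[3]
d=A[:,:2]-c;v=-d[:,0]*np.sin(w)+d[:,1]*np.cos(w);u=d[:,0]*np.cos(w)+d[:,1]*np.sin(w)
for sg in(1,-1):
    m=(v*sg>.042)&(abs(u)<.02);print("axle",sg,m.sum(),A[m].mean(0),A[m].max(0),A[m].min(0))
h=[np.r_[np.histogram(Q[:,1],bins=np.arange(-.33,-.25,.002))]];t=Q[Q[:,2]>.165]
print("dir",[ (round(a,3),((t[abs(t[:,0]-a)<.008][:,1].min()+t[abs(t[:,0]-a)<.008][:,1].max())/2).round(4),np.ptp(t[abs(t[:,0]-a)<.008][:,1]).round(4)) for a in np.arange(.42,.49,.016)])
todo([s[0],s[1],.16],s[3])
E
```

```text
[ 0.44829976 -0.29310991  0.09326128 -0.07734798] 4855
axle 1 113 [ 0.45238317 -0.24535217  0.09841161] [ 0.45680583 -0.23902733  0.10085868] [ 0.44712634 -0.25130135  0.09477286]
axle -1 111 [ 0.44568655 -0.34067042  0.09828207] [ 0.45020951 -0.33517269  0.10141491] [ 0.44045171 -0.34685981  0.09341362]
dir [(np.float64(0.42), np.float64(-0.2907), np.float64(0.0221)), (np.float64(0.436), np.float64(-0.292), np.float64(0.0318)), (np.float64(0.452), np.float64(-0.2935), np.float64(0.0327)), (np.float64(0.468), np.float64(-0.2943), np.float64(0.0316)), (np.float64(0.484), np.float64(-0.2953), np.float64(0.0221))]
tcp [ 0.4395 -0.2998  0.3564] tooldelta [ 0.0083 -0.0072  0.1964] turn z 0.0099 tilt [ 1.e-04 -0.e+00 -1.e+00]
```

```bash
python3 -m inch '[[[0.0083,-0.0072,0.03],[0,0,0.008],1],[[0,0,0.04],[0,0,0],1],[[0,0,0.04],[0,0,0],1],[[0,0,0.035],[0,0,0],1],[[0,0,0.025],[0,0,0],1],[[0,0,0.012],[0,0,0],1],[[0,0,0],[0,0,0],1]]'; python3 -m inch '[[[0,0,0],[0,0,0],0],[[0,0,0],[0,0,0],0],[[0,0,0],[0,0,0],0],[[0,0,0],[0,0,0],0],[[0,0,0],[0,0,0],0],[[0,0,0],[0,0,0],0]]'
```

```text
time: 2.95
tool_pos: [0.4474, -0.2925, 0.1724]
tool_rot: [-0.001, 0.999, -0.038, -0.001]
contact_force: [-0.1, 0.0, -0.1]
gripper_width: 1.0
grasp_force: 0.0
time: 3.55
tool_pos: [0.4488, -0.2934, 0.1755]
tool_rot: [0.0, 0.999, -0.038, 0.001]
contact_force: [-1.1, 1.7, 4.9]
gripper_width: 0.245
grasp_force: 59.2
```

```bash
python3 -m inch '[[[0,0,-0.02],[0,0,0],0],[[0,0,-0.03],[0,0,0],0],[[0,0,-0.04],[0,0,0],0],[[0,0,-0.04],[0,0,0],0],[[0.015,-0.01,-0.04],[0,0,0],0],[[0.02,-0.015,-0.04],[0,0,0],0],[[0.02,-0.015,-0.015],[0,0,0],0],[[0.02,-0.015,0],[0,0,0],0]]'; python3 -m inch '[[[0.02,-0.015,0],[0,0,-0.04],0],[[0.01,-0.015,0],[0,0,-0.04],0],[[0,0,0],[0,0,-0.02],0],[[0,0,0],[0,0,0],0],[[0,0,0],[0,0,0],0]]'
python3 - <<'E'
from fit import *
todo([0,0,0],0)
im,P=shot("wrist","w2")
E
```

```text
time: 4.35
tool_pos: [0.5287, -0.244, 0.4023]
tool_rot: [0.001, 0.999, -0.039, 0.002]
contact_force: [0.6, 0.0, -4.5]
gripper_width: 0.244
grasp_force: 59.6
time: 4.85
tool_pos: [0.5585, -0.2164, 0.3983]
tool_rot: [-0.0, 1.0, 0.011, -0.001]
contact_force: [0.6, 0.4, -3.4]
gripper_width: 0.243
grasp_force: 59.6
tcp [ 0.5585 -0.2164  0.3983] tooldelta [-0.553  -0.2283  0.3993] turn z 0.0217 tilt [-1.6e-03  4.0e-04 -1.0e+00]
```

View pics/w2.png

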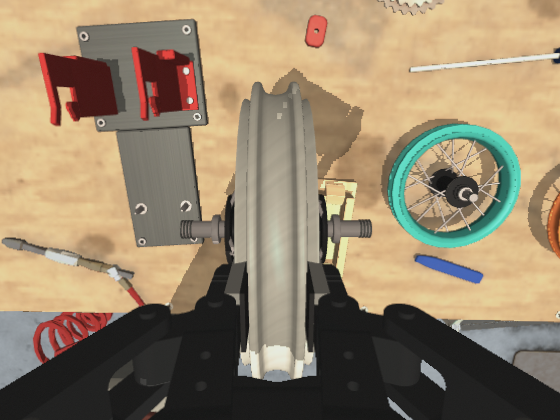

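Hooks at (75,85) and (165,75) in the picture, pins at (140,209) and (187,207); the wheel hangs level in the grip. I'll measure the stand.

```bash
cat > stand.py <<'E'
from fit import *
def stand(f,show=True):
    z=np.load("pics/%s.npz"%f);im,P=z["im"].astype(float),z["P"]
    g=cv2.cvtColor(z["im"],cv2.COLOR_RGB2HSV)
    red=((g[...,0]<8)|(g[...,0]>172))&(g[...,1]>150)
    Q=P[box(P,.5,.75,-.15,.05,.02,.17)&red]
    T=Q[Q[:,2]>.147];T=T[T[:,2]<.156]
    L=T[T[:,1]>-.045];Rr=T[T[:,1]<-.045]
    for n,S in(("L",L),("R",Rr)):
        k=np.polyfit(S[:,0],S[:,1],1);print(n,len(S),S.mean(0).round(4),S.min(0).round(4),S.max(0).round(4),"slope",k[0].round(3))
    pins=P[box(P,.42,.55,-.13,.03,.022,.06)]
    m=box(P,.42,.55,-.13,.03,.02,.045)&~red
    n,lab,st,cc=cv2.connectedComponentsWithStats(m.astype(np.uint8))
    for i in range(1,n):
        if st[i,4]>8: print("pin",st[i,4],cc[i].round(1),np.nanmean(P[lab==i],0).round(4),np.nanmax(P[lab==i],0).round(4),np.nanmin(P[lab==i],0).round(4))
    B=P[box(P,.4,.75,-.15,.06,.007,.017)]
    for x in np.arange(.43,.70,.02):
        b=B[abs(B[:,0]-x)<.006]
        if len(b)>5: print("base",x.round(3),b[:,1].min().round(4),b[:,1].max().round(4),((b[:,1].min()+b[:,1].max())/2).round(4))
    print("base x",B[:,0].min(),B[:,0].max(), np.median(B[:,2]))
E
python3 - <<'E'
from stand import *
stand("w2")
z=np.load("pics/w2.npz");P=z["P"]
n=np.load("pics/top0.npz")
# world-plane: pins seen in picture; ray at z=.036 top
for uv in((140,209),(187,207)): print(P[uv[1]-2:uv[1]+3,uv[0]-2:uv[0]+3].reshape(-1,3).round(4)[::6])
im=cv2.cvtColor(z["im"],4)[0:250,10:230];cv2.imwrite("pics/c3.png",cv2.resize(im,None,fx=2.4,fy=2.4,interpolation=2))
# held wheel
Q=P[box(P,.44,.68,-.32,-.12,.2,.42)]
A=Q[(Q[:,2]>.28)&(Q[:,2]<.345)]
for s in(1,-1):
    e=A[(A[:,1]+.2164)*s>.042];print("axle",s,len(e),e.mean(0).round(4),e.max(0).round(4),e.min(0).round(4))
E
```

```text
L 559 [ 0.6343 -0.0015  0.1509] [ 0.6014 -0.0067  0.147 ] [0.6647 0.0044 0.156 ] slope 0.097
R 481 [ 0.6417 -0.0869  0.151 ] [ 0.6082 -0.0919  0.147 ] [ 0.6722 -0.0813  0.1557] slope 0.097
pin 34 [183.8 207.6] [ 0.4831 -0.09    0.0282] [ 0.4859 -0.086   0.037 ] [ 0.4791 -0.0925  0.02  ]
pin 37 [138.1 210.5] [ 0.4777 -0.0267  0.0287] [ 0.4801 -0.0221  0.0361] [ 0.4744 -0.0289  0.0201]
base 0.43 -0.1111 -0.0119 -0.0615
base 0.45 -0.0777 -0.0094 -0.0436
base 0.47 -0.108 -0.0086 -0.0583
base 0.49 -0.1061 -0.0066 -0.0564
base 0.51 -0.1042 -0.0049 -0.0546
base 0.53 -0.1027 -0.0035 -0.0531
base 0.55 -0.1011 -0.0016 -0.0513
base 0.57 -0.0994 0.0015 -0.049
base 0.59 -0.121 0.0273 -0.0469
base 0.61 -0.1215 0.0033 -0.0591
base 0.63 -0.1193 -0.002 -0.0607
base 0.65 -0.1179 -0.0002 -0.059
base 0.67 -0.1163 0.0304 -0.043
base 0.69 -0.1144 0.036 -0.0392
base x 0.41687514050851865 0.723314237228935 0.01201905175552209
[[ 0.4795 -0.0228  0.0178]
 [ 0.4801 -0.0267  0.0248]
 [ 0.4781 -0.0272  0.0227]
 [ 0.4766 -0.0285  0.0228]
 [ 0.4735 -0.0278  0.0174]]
[[ 0.485  -0.0901  0.0218]
 [ 0.4841 -0.0919  0.0236]
 [ 0.4817 -0.0924  0.0203]
 [ 0.4781 -0.092   0.013 ]
 [ 0.476  -0.0928  0.0111]]
axle 1 375 [ 0.5577 -0.1685  0.3214] [ 0.562  -0.1627  0.3242] [ 0.5513 -0.1744  0.3144]
axle -1 387 [ 0.56   -0.2645  0.3204] [ 0.5643 -0.2585  0.3234] [ 0.5535 -0.2703  0.3139]
```

View pics/c3.png

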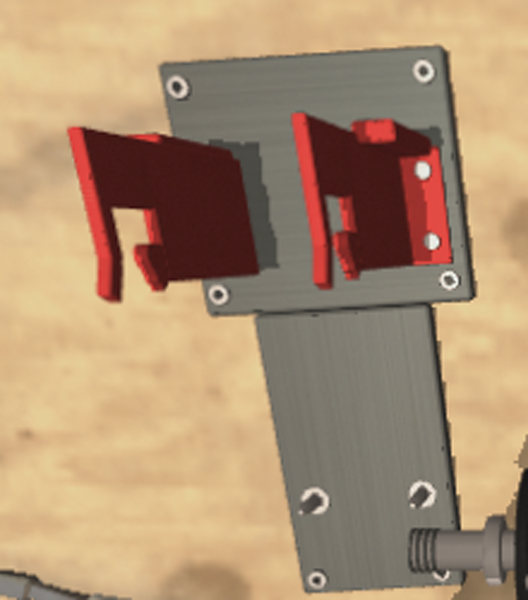

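```bash
python3 -m inch '[[[0.003,-0.02,0],[0,0,0],0],[[0.003,-0.03,0],[0,0,0],0],[[0.004,-0.035,0],[0,0,0],0],[[0.005,-0.035,0],[0,0,-0.02],0],[[0.003,-0.025,0],[0,0,-0.023],0],[[0.001,-0.02,0],[0,0,-0.023],0],[[0,0,0.02],[0,0,0],0],[[0,0,0.03],[0,0,0],0]]';python3 -m inch '[[[0,0,0.035],[0,0,0],0],[[0,0,0.035],[0,0,0],0],[[0,0,0.03],[0,0,0],0],[[0,0,0],[0,0,0],0],[[0,0,0],[0,0,0],0]]'
python3 - <<'E'
from stand import *
todo([.578,-.049,.2135],.088)
im,P=shot("wrist","w3")
stand("w3")
p,T=pose()
A=P[box(P,.5,.66,-.13,.04,p[2]-.12,p[2]-.05)]
r=(A-p)@T
for s in(1,-1):
    e=r[(r[:,1]*s>.042)&(abs(r[:,0])<.02)];print("axle in tool",s,len(e),e.mean(0).round(4),e.max(0).round(4),e.min(0).round(4))
E
```

```text
time: 5.7
tool_pos: [0.5737, -0.0507, 0.3519]
tool_rot: [0.001, 0.999, 0.044, 0.003]
contact_force: [0.6, -1.1, -3.9]
gripper_width: 0.248
grasp_force: 59.8
time: 6.2
tool_pos: [0.5727, -0.0511, 0.2496]
tool_rot: [-0.0, 0.999, 0.044, -0.0]
contact_force: [0.5, -0.4, -3.4]
gripper_width: 0.242
grasp_force: 59.7
tcp [ 0.5727 -0.0511  0.2496] tooldelta [ 0.0055 -0.0016  0.0361] turn z -0.0001 tilt [-5.e-04  0.e+00 -1.e+00]
L 1287 [ 0.6345 -0.0009  0.1511] [ 0.6003 -0.0061  0.147 ] [0.665  0.0046 0.156 ] slope 0.088
R 1263 [ 0.6422 -0.0853  0.1511] [ 0.6071 -0.0914  0.147 ] [ 0.6721 -0.0803  0.156 ] slope 0.081
base 0.55 -0.0108 -0.0005 -0.0057
base 0.57 -0.099 0.0015 -0.0487
base 0.59 -0.1104 0.0191 -0.0456
base 0.61 -0.1201 0.0193 -0.0504
base 0.63 -0.1191 0.0197 -0.0497
base 0.65 -0.1175 -0.0016 -0.0595
base 0.67 -0.115 0.0136 -0.0507
base 0.69 -0.1137 0.0363 -0.0387
base x 0.47382945436831697 0.7232000296037653 0.011947742618982349
axle in tool 1 374 [-0.0006  0.048   0.0798] [0.0036 0.0537 0.0869] [-0.0073  0.0421  0.0767]
axle in tool -1 383 [-0.0009 -0.0481  0.0788] [ 0.0038 -0.042   0.0858] [-0.0073 -0.0537  0.075 ]
```

View pics/w3.png

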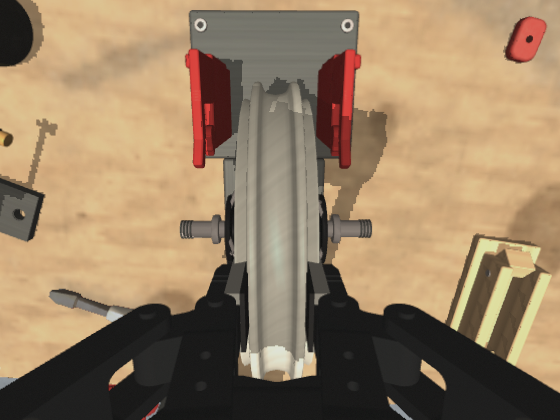

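The picture shows the wheel centred between the plates at (272,180), axle at (200..370,228), with the hook mouths ahead of it at (205,115) and (345,115). Descending, then going in.

```bash
python3 -m inch '[[[0,-0.002,0.015],[0,0,0],0],[[0,0,0.0155],[0,0,0],0],[[0,0,0.005],[0,0,0],0],[[0,0,0],[0,0,0],0],[[0.01,0,0],[0,0,0],0],[[0.01,0,0],[0,0,0],0],[[0,0,0],[0,0,0],0]]';python3 -m inch '[[[0.01,0,0],[0,0,0],0],[[0.01,0,0],[0,0,0],0],[[0.008,0,0],[0,0,0],0],[[0.006,0,0],[0,0,0],0],[[0.004,0,0],[0,0,0],0],[[0,0,0],[0,0,0],0]]'
python3 - <<'E'
from stand import *
todo([.634,-.0437,.214],.088)
E
```

```text
time: 6.95
tool_pos: [0.5945, -0.0468, 0.2148]
tool_rot: [0.0, 0.999, 0.045, 0.001]
contact_force: [-0.7, -0.2, -4.0]
gripper_width: 0.246
grasp_force: 59.7
time: 7.55
tool_pos: [0.6309, -0.0434, 0.2137]
tool_rot: [-0.0, 0.999, 0.044, -0.0]
contact_force: [0.2, -1.0, -3.9]
gripper_width: 0.247
grasp_force: 59.7
tcp [ 0.6309 -0.0434  0.2137] tooldelta [ 0.0031  0.0006 -0.0003] turn z 0.0009 tilt [-2.e-04  0.e+00 -1.e+00]
```

Small steps forward to feel the throat's back.

```bash
python3 -m inch '[[[0.002,0,0],[0,0,0],0],[[0,0,0],[0,0,0],0]]';python3 -m inch '[[[0.0015,0,0],[0,0,0],0],[[0,0,0],[0,0,0],0]]';python3 -m inch '[[[0.0015,0,0],[0,0,0],0],[[0,0,0],[0,0,0],0]]'
```

```text
time: 7.75
tool_pos: [0.6324, -0.0433, 0.2138]
tool_rot: [-0.0, 0.999, 0.044, -0.0]
contact_force: [-0.5, 0.7, -3.5]
gripper_width: 0.247
grasp_force: 59.7
time: 7.95
tool_pos: [0.634, -0.0431, 0.2139]
tool_rot: [0.0, 0.999, 0.044, 0.0]
contact_force: [0.4, -0.2, -4.3]
gripper_width: 0.241
grasp_force: 59.7
time: 8.15
tool_pos: [0.6356, -0.043, 0.2139]
tool_rot: [0.0, 0.999, 0.044, 0.0]
contact_force: [0.8, -0.2, -3.7]
gripper_width: 0.246
grasp_force: 59.7
```

```bash
python3 -m inch '[[[0.0015,0,0],[0,0,0],0],[[0,0,0],[0,0,0],0]]';python3 -m inch '[[[0.0015,0,0],[0,0,0],0],[[0,0,0],[0,0,0],0]]'
python3 - <<'E'
from stand import *
p,T=pose();print(p)
im,P=shot("wrist","w4")
r=(P-p)@T
m=(abs(r[...,0])<.03)&(abs(r[...,1])>.03)&(abs(r[...,1])<.06)&(r[...,2]>.05)&(r[...,2]<.1)
g=cv2.cvtColor(im,cv2.COLOR_RGB2HSV);m&=g[...,1]<90
e=r[m]
for s in(1,-1):
    q=e[e[:,1]*s>.047];
    if len(q):print(len(q),q.mean(0),q.max(0),q.min(0))
E
```

```text
time: 8.35
tool_pos: [0.6365, -0.0429, 0.2135]
tool_rot: [-0.0, 0.999, 0.044, -0.001]
contact_force: [-1.6, -0.8, -3.9]
gripper_width: 0.243
grasp_force: 59.8
time: 8.55
tool_pos: [0.6373, -0.0428, 0.2131]
tool_rot: [-0.0, 0.999, 0.044, -0.002]
contact_force: [-5.0, -0.6, -3.2]
gripper_width: 0.245
grasp_force: 59.9
[ 0.63731897 -0.04279556  0.21310708]
128 [-0.00081839  0.05197464  0.07751224] [0.00358202 0.05404289 0.08230052] [-0.00694854  0.04957955  0.07501241]
144 [-0.00060787 -0.05130298  0.07668977] [ 0.00381518 -0.04859006  0.08057031] [-0.00661236 -0.05359781  0.07413071]
```

View pics/w4.png

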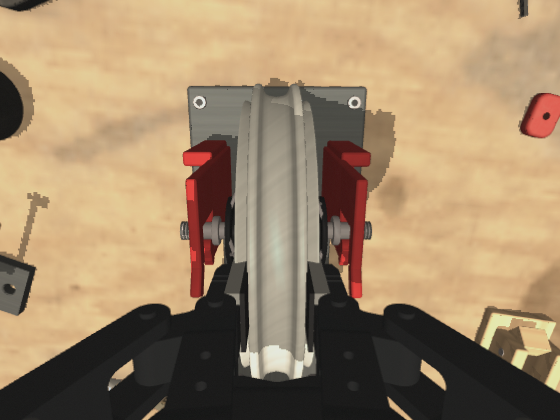

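Contact with the throat's back; the axle ends show outside both plates at (185,230) and (367,230). I'll back off 2.5 mm and lower.

```bash
python3 -m inch '[[[-0.0025,0,0],[0,0,0],0],[[0,0,0],[0,0,0],0],[[0,0,0.006],[0,0,0],0],[[0,0,0.005],[0,0,0],0],[[0,0,0.004],[0,0,0],0],[[0,0,0],[0,0,0],0]]';python3 -m inch '[[[0,0,0.0015],[0,0,0],0],[[0,0,0],[0,0,0],0]]';python3 -m inch '[[[0,0,0.0015],[0,0,0],0],[[0,0,0],[0,0,0],0]]'
```

```text
time: 9.2
tool_pos: [0.6358, -0.0428, 0.1976]
tool_rot: [-0.0, 0.999, 0.044, -0.0]
contact_force: [-0.4, 0.2, -4.3]
gripper_width: 0.243
grasp_force: 59.7
time: 9.4
tool_pos: [0.636, -0.0429, 0.1971]
tool_rot: [-0.0, 0.999, 0.044, -0.0]
contact_force: [-1.2, -0.3, -5.0]
gripper_width: 0.244
grasp_force: 59.7
time: 9.6
tool_pos: [0.6361, -0.0429, 0.1962]
tool_rot: [-0.0, 0.999, 0.044, 0.0]
contact_force: [-2.6, 0.6, -4.3]
gripper_width: 0.245
grasp_force: 59.9
```

```bash
python3 -m inch '[[[-0.002,0,0],[0,0,0],0],[[0,0,0.001],[0,0,0],0],[[0,0,0],[0,0,0],0]]';python3 -m inch '[[[0,0,0.001],[0,0,0],0],[[0,0,0],[0,0,0],0]]';python3 -m inch '[[[0,0,0.001],[0,0,0],0],[[0,0,0],[0,0,0],0]]'
```

```text
time: 9.9
tool_pos: [0.6346, -0.0431, 0.1959]
tool_rot: [0.0, 0.999, 0.044, 0.001]
contact_force: [-0.9, 0.3, 0.1]
gripper_width: 0.247
grasp_force: 60.3
time: 10.1
tool_pos: [0.6349, -0.0431, 0.1957]
tool_rot: [0.0, 0.999, 0.044, 0.001]
contact_force: [-0.8, 1.9, 5.6]
gripper_width: 0.244
grasp_force: 60.9
time: 10.3
tool_pos: [0.6353, -0.043, 0.1956]
tool_rot: [0.0, 0.999, 0.044, 0.002]
contact_force: [-1.5, 3.1, 7.0]
gripper_width: 0.246
grasp_force: 61.3
```

On the floor. Release slowly and rise.

```bash
python3 -m inch '[[[0,0,-0.001],[0,0,0],0.35],[[0,0,0],[0,0,0],0.6],[[0,0,0],[0,0,0],1],[[0,0,0],[0,0,0],1],[[0,0,0],[0,0,0],1],[[0,0,-0.01],[0,0,0],1],[[0,0,-0.03],[0,0,0],1],[[0,0,-0.04],[0,0,0],1]]';python3 -m inch '[[[0,0,-0.04],[0,0,0],1],[[0,0,-0.04],[0,0,0],1],[[0,0,0],[0,0,0],1]]'
python3 - <<'E'
from wfit import *
im,P=shot("wrist","w5")
s,n,Q=wheel(P,.53,.75,-.075,-.01);print(s,n)
p,T=pose();print(p)
Ry=np.array([[np.cos(.088),-np.sin(.088),0],[np.sin(.088),np.cos(.088),0],[0,0,1]])
r=(P-[.633,-.0435,.115])@Ry
g=cv2.cvtColor(im,cv2.COLOR_RGB2HSV)
for sg in(1,-1):
    m=(r[...,1]*sg>.047)&(r[...,1]*sg<.06)&(abs(r[...,0])<.02)&(abs(r[...,2])<.02)&(g[...,1]<90);e=r[m];print(len(e),e.mean(0),e.max(0),e.min(0))
E
```

```text
time: 11.1
tool_pos: [0.6327, -0.0429, 0.2725]
tool_rot: [-0.001, 0.999, 0.044, -0.002]
contact_force: [1.1, -0.0, -1.2]
gripper_width: 1.002
grasp_force: 0.0
time: 11.4
tool_pos: [0.6362, -0.0435, 0.3637]
tool_rot: [0.002, 0.999, 0.044, 0.007]
contact_force: [-0.7, 0.3, 0.7]
gripper_width: 0.999
grasp_force: 0.0
[ 0.63440551 -0.04305473  0.11352495  0.08844168] 5617
[ 0.63534358 -0.04336287  0.35977984]
32 [0.00219232 0.05229031 0.00413804] [0.00635056 0.05403738 0.00622384] [-0.00262587  0.05086585  0.00106546]
36 [ 0.00222006 -0.05202349  0.00382201] [ 0.00636448 -0.05048966  0.0055601 ] [-0.00300925 -0.05360625  0.00056647]
```

The wheel is seated: axle within 2 mm in x and 0 mm in height of the seat, yaw matching. Now the gauge.

```bash
python3 -m inch '[[[-0.0115,-0.033,0],[0,0,0],1],[[-0.0115,-0.033,0],[0,0,0],1],[[-0.0115,-0.033,0],[0,0,0],1],[[-0.0115,-0.033,0],[0,0,0],1],[[-0.0115,-0.033,0],[0,0,0],1],[[-0.0115,-0.033,0],[0,0,0],1],[[-0.0115,-0.033,0],[0,0,0],1],[[-0.0115,-0.033,0],[0,0,0],1]]';python3 -m inch '[[[0,0,0],[0,0,0.1],1],[[0,0,0],[0,0,0.1],1],[[0,0,0],[0,0,0.09],1],[[0,0,0],[0,0,0],1],[[0,0,0],[0,0,0],1]]'
python3 - <<'E'
from fit import *
todo([.517,.233,.126],-.2)
im,P=shot("wrist","w6")
t=P[box(P,.45,.6,.15,.3,.119,.135)];print("post top",len(t),t.mean(0),t.min(0),t.max(0))
print(cv2.minAreaRect((t[:,:2]*1000).astype(np.float32)))
b=P[box(P,.4,.65,.12,.32,.006,.014)];print("plate",len(b),b.mean(0),cv2.minAreaRect((b[:,:2]*1000).astype(np.float32)))
a=P[box(P,.4,.7,.12,.32,.045,.075)];print("arms",len(a),a.mean(0),cv2.minAreaRect((a[:,:2]*1000).astype(np.float32)))
print([(r["point"],r["score"]) for r in manip.look_for("wrist","feelers")])
E
```

```text
time: 12.25
tool_pos: [0.5177, 0.2127, 0.3524]
tool_rot: [0.0, 0.999, 0.044, -0.001]
contact_force: [0.6, 1.0, -0.1]
gripper_width: 0.998
grasp_force: 0.0
time: 12.75
tool_pos: [0.5186, 0.2116, 0.3528]
tool_rot: [0.0, 0.995, -0.1, -0.001]
contact_force: [0.4, 0.0, 0.3]
gripper_width: 0.998
grasp_force: 0.0
tcp [0.5186 0.2116 0.3528] tooldelta [-0.0055 -0.0209  0.2268] turn z 0.0006 tilt [-1.6e-03 -4.0e-04 -1.0e+00]
post top 363 [0.51937967 0.23523118 0.12548393] [0.50646276 0.22606306 0.11921136] [0.53137855 0.24525115 0.12806992]
((518.7376708984375, 235.59117126464844), (14.014716148376465, 23.83283042907715), 71.99757385253906)
plate 1714 [0.5168581  0.23339645 0.0099314 ] ((513.1632080078125, 221.6703643798828), (256.71063232421875, 125.78516387939453), 19.124622344970703)
arms 3835 [0.61518244 0.21711231 0.06944659] ((593.5276489257812, 212.3997039794922), (82.77481842041016, 187.7428436279297), 83.78308868408203)
[([0.5282, 0.2268, 0.0649], 0.6)]
```

View pics/w6.png

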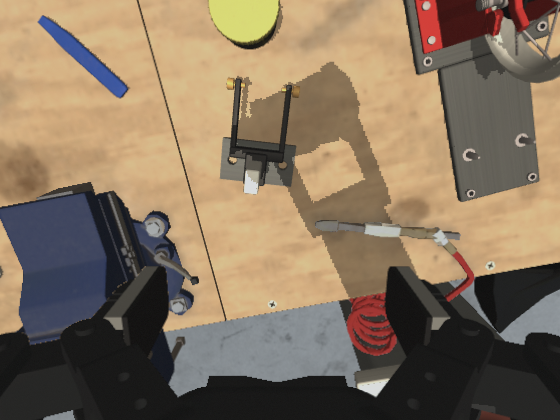

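Gauge at (257,165), post top at (252,183), arms up the picture with brass feelers at (232,85) and (293,90). The grease tub is at (245,15), clear of it. Refining the gauge yaw.

Run:
```python
from fit import *
z=np.load("pics/w6.npz");im,P=z["im"],z["P"]
def f(u0,u1,v0,v1,z0,z1):
    S=P[v0:v1,u0:u1].reshape(-1,3);S=S[(S[:,2]>z0)&(S[:,2]<z1)];return S
L=f(222,240,70,100,.045,.08);Rr=f(284,304,78,100,.045,.08)
print(L.mean(0),Rr.mean(0),len(L),len(Rr))
aL=f(228,244,100,138,.05,.075);aR=f(278,296,100,138,.05,.075)
for a in(aL,aR):
    k=np.polyfit(a[:,0],a[:,1],1);print("arm",a.mean(0),np.degrees(np.arctan(k[0])),len(a))
b=f(215,303,130,192,.007,.0125);print("plate",len(b),cv2.minAreaRect((b[:,:2]*1000).astype(np.float32)))
```

```text
[0.609267   0.23792727 0.064527  ] [0.59260188 0.17971157 0.06420236] 202 185
arm [0.57760698 0.24435711 0.0643068 ] -17.806790531182816 237
arm [0.56690207 0.191708   0.06459363] -17.709564256504496 216
plate 1667 ((518.4716186523438, 235.8843994140625), (92.0920639038086, 52.27909851074219), 71.94725036621094)
```

```bash
python3 -m inch '[[[0,0,0],[0,0,0.114],1],[[-0.0075,-0.0229,0],[0,0,0],1],[[0,0,0.04],[0,0,0],1],[[0,0,0.04],[0,0,0],1],[[0,0,0.04],[0,0,0],1],[[0,0,0.03],[0,0,0],1],[[0,0,0],[0,0,0],1]]'
python3 - <<'E'
from fit import *
todo([.5186,.2357,.119],-.3145)
E
```

```text
time: 13.55
tool_pos: [0.5157, 0.2347, 0.1977]
tool_rot: [0.002, 0.988, -0.157, -0.005]
contact_force: [-0.1, -0.7, -0.6]
gripper_width: 1.0
grasp_force: 0.0
tcp [0.5157 0.2347 0.1977] tooldelta [ 0.0031 -0.0024  0.0787] turn z -0.0002 tilt [-0.0104 -0.0032 -0.9999]
```

```bash
python3 -m inch '[[[0,0,0.03],[0,0,0],1],[[0,0,0.025],[0,0,0],1],[[0,0,0.01],[0,0,0],1],[[0,0,0],[0,0,0],1],[[0,0,0],[0,0,0],1]]'
python3 - <<'E'
from fit import *
todo([.5186,.2357,.119],-.3145)
E
```

```text
time: 14.05
tool_pos: [0.52, 0.2361, 0.1408]
tool_rot: [-0.001, 0.988, -0.157, 0.001]
contact_force: [0.6, 0.2, 0.7]
gripper_width: 0.997
grasp_force: 0.0
tcp [0.52   0.2361 0.1408] tooldelta [-0.0013  0.0008  0.0218] turn z -0.0006 tilt [ 2.6e-03  8.0e-04 -1.0e+00]
```

```bash
python3 -m inch '[[[-0.0005,0.0005,0.012],[0,0,0],1],[[0,0,0.01],[0,0,0],1],[[0,0,0],[0,0,0],1],[[0,0,0],[0,0,0],0.4],[[0,0,0],[0,0,0],0],[[0,0,0],[0,0,0],0],[[0,0,0],[0,0,0],0],[[0,0,0],[0,0,0],0]]';python3 -m inch '[[[0,0,0],[0,0,0],0],[[0,0,0],[0,0,0],0]]'
python3 - <<'E'
from fit import *
todo([.5186,.2357,.119],-.3145)
E
```

```text
time: 14.85
tool_pos: [0.5185, 0.2356, 0.1171]
tool_rot: [-0.0, 0.988, -0.157, 0.0]
contact_force: [0.6, -1.5, -2.1]
gripper_width: 0.154
grasp_force: 62.5
time: 15.05
tool_pos: [0.5184, 0.2357, 0.1171]
tool_rot: [-0.0, 0.988, -0.157, 0.0]
contact_force: [0.4, 1.3, 0.5]
gripper_width: 0.156
grasp_force: 61.9
tcp [0.5184 0.2357 0.1171] tooldelta [ 0.0002 -0.0001 -0.0019] turn z -0.0007 tilt [ 5.e-04  4.e-04 -1.e+00]
```

```bash
python3 -m inch '[[[0,0,-0.01],[0,0,0],0],[[0,0,-0.025],[0,0,0],0],[[0,0,-0.035],[0,0,0],0],[[0,0,-0.035],[0,0,0],0],[[0,0,-0.035],[0,0,0],0],[[0,0,-0.03],[0,0,0],0],[[0,0,0],[0,0,-0.1],0],[[0,0,0],[0,0,-0.1],0]]';python3 -m inch '[[[0,0,0],[0,0,-0.1],0],[[0,0,0],[0,0,-0.1],0],[[-0.012,0.03,0],[0,0,0],0],[[-0.015,0.038,0],[0,0,0],0],[[-0.015,0.038,0],[0,0,0],0],[[-0.012,0.03,0],[0,0,0],0],[[-0.008,0.02,0],[0,0,0],0],[[0,0,0],[0,0,0],0]]';python3 -m inch '[[[0,0,0],[0,0,0],0],[[0,0,0],[0,0,0],0]]'
python3 - <<'E'
from fit import *
todo([.4786,-.0573,.285],.088)
im,P=shot("wrist","w7")
p,T=pose()
r=(P-p)@T
# gauge in tool: post top & feelers
m=(r[...,2]>-.03)&(r[...,2]<.13)&(abs(r[...,1])<.06)&(r[...,0]>-.03)&(r[...,0]<.11)
cv2.imwrite("pics/w7m.png",m*255)
print(manip.state()["gripper_width"],manip.state()["contact_force"])
E
```

```text
time: 15.85
tool_pos: [0.5184, 0.2354, 0.2885]
tool_rot: [-0.0, 0.998, -0.056, 0.001]
contact_force: [0.5, -0.4, -3.5]
gripper_width: 0.15
grasp_force: 61.3
time: 16.65
tool_pos: [0.4686, 0.0727, 0.2866]
tool_rot: [0.0, 0.999, 0.041, -0.001]
contact_force: [0.7, 0.8, -3.5]
gripper_width: 0.155
grasp_force: 61.4
time: 16.85
tool_pos: [0.4696, 0.0753, 0.2867]
tool_rot: [-0.0, 0.999, 0.043, -0.0]
contact_force: [0.0, -0.1, -3.6]
gripper_width: 0.158
grasp_force: 61.4
tcp [0.4696 0.0753 0.2867] tooldelta [-0.0024  0.1329  0.0016] turn z -0.0025 tilt [-5.e-04  3.e-04 -1.e+00]
0.15110580836372092 [ 0.76427762  0.98180552 -3.38721776][ WARN:0@1.243] global loadsave.cpp:1063 imwrite_ Unsupported depth image for selected encoder is fallbacked to CV_8U.
```

View pics/w7.png

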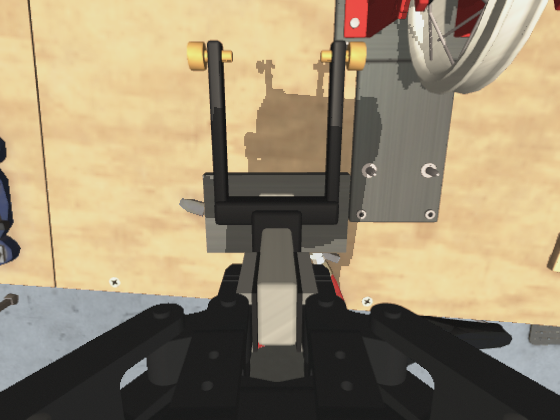

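The gauge hangs level in the grip, feelers at (212,56) and (347,56); the stand's pins show at (370,171) and (430,170). I'll measure the pins and the gauge in the tool frame.

```bash
cat > g.py <<'E'
from fit import *
def gz(f,p,T):
    z=np.load("pics/%s.npz"%f);P=z["P"];r=(P-p)@T;im=z["im"]
    pl=r[(r[...,2]>.095)&(r[...,2]<.12)&(abs(r[...,1])<.052)&(abs(r[...,0])<.032)]
    k=np.linalg.lstsq(np.c_[pl[:,:2],np.ones(len(pl))],pl[:,2],rcond=None)[0]
    print("plate in tool n",len(pl),"slopes x,y,z0",k.round(4),cv2.minAreaRect((pl[:,:2]*1000).astype(np.float32)))
    g=cv2.cvtColor(im,cv2.COLOR_RGB2HSV);y=(g[...,0]>15)&(g[...,0]<32)&(g[...,1]>120)&(r[...,0]>.07)&(r[...,0]<.11)&(r[...,2]>.03)&(r[...,2]<.075)&(abs(r[...,1])<.05)
    for s in(1,-1):
        q=r[y&(r[...,1]*s>0)];print("feeler",len(q),q.mean(0).round(4),q.min(0).round(4),q.max(0).round(4))
E
python3 - <<'E'
from g import *
p,T=pose();gz("w7",p,T)
z=np.load("pics/w7.npz");im,P=z["im"],z["P"]
C=cam("wrist");cp=-C[2].T@C[3];print("cam",cp)
cs=[]
for u,v in((370,171),(430,170)):
    S=P[v-12:v+13,u-12:u+13].reshape(-1,3)
    # ring: white pixels
    I=im[v-12:v+13,u-12:u+13].reshape(-1,3).astype(int)
    w=I.min(1)>150;q=S[w];print("ring",len(q),q.mean(0).round(4),((q.min(0)+q.max(0))/2).round(4))
    t=S[(S[:,2]>.018)&(S[:,2]<.045)];a=S[(S[:,2]>.028)&(S[:,2]<.045)]
    print("pin",len(t),t.mean(0).round(4),t.max(0).round(4),"top",len(a),a.mean(0).round(4))
    # cylinder fit: distance to axis =4 on side, camera-facing
    from scipy.optimize import least_squares
    s=S[(S[:,2]>.0165)&(S[:,2]<.0255)]
    o=least_squares(lambda c:np.hypot(s[:,0]-c[0],s[:,1]-c[1])-.004,s.mean(0)[:2]-.003*(cp-s.mean(0))[:2]/np.hypot(*(cp-s.mean(0))[:2]),loss="soft_l1",f_scale=.0005);print("cyl",len(s),o.x.round(4));cs.append(o.x)
b=np.diff(cs,axis=0)[0];print("mid",np.mean(cs,0),"dist",np.hypot(*b),"yaw",np.arctan2(b[0],-b[1]))
im2=cv2.cvtColor(im[145:200,345:455],4);cv2.imwrite("pics/c4.png",cv2.resize(im2,None,fx=6,fy=6,interpolation=0))
E
```

```text
plate in tool n 5914 slopes x,y,z0 [0.0183 0.0032 0.1072] ((-0.7105541229248047, 0.5175704956054688), (52.86591720581055, 92.30572509765625), 0.09006472676992416)
feeler 568 [0.0879 0.0329 0.0532] [0.0824 0.0203 0.0494] [0.0936 0.0392 0.0593]
feeler 532 [ 0.0879 -0.0308  0.0531] [ 0.0826 -0.0373  0.0496] [ 0.0936 -0.0187  0.0611]
cam [0.53863931 0.080499   0.40421041]
ring 40 [ 0.4761 -0.0272  0.0152] [ 0.4754 -0.0275  0.0234]
pin 61 [ 0.477  -0.0228  0.028 ] [ 0.4798 -0.0202  0.0361] top 32 [ 0.4769 -0.0236  0.0319]
cyl 20 [ 0.4759 -0.0246]
ring 103 [nan nan nan] [nan nan nan]
pin 73 [ 0.4822 -0.0869  0.0279] [ 0.4854 -0.0845  0.0366] top 37 [ 0.4819 -0.0874  0.0318]
cyl 29 [ 0.4815 -0.089 ]
mid [ 0.4786581  -0.05683034] dist 0.06464393931233561 yaw 0.08649751254441779
```

```bash
python3 -m inch '[[[-0.001,0.02,0],[0,0,0],0],[[-0.001,0.03,0],[0,0,0],0],[[-0.001,0.035,0],[0,0,0],0],[[-0.0008,0.03,0],[0,0,0],0],[[0,0.0173,0],[0,0,0],0],[[0,0,0],[0,0.015,0.003],0],[[0,0,0],[0,0,0],0],[[0,0,0],[0,0,0],0]]';python3 -m inch '[[[0,0,0.02],[0,0,0],0],[[0,0,0.025],[0,0,0],0],[[0,0,0.02],[0,0,0],0],[[0,0,0],[0,0,0],0],[[0,0,0],[0,0,0],0]]'
python3 - <<'E'
from g import *
p,T=pose();todo([.4777,-.0568,.2217],.0868)
im,P=shot("wrist","w8");gz("w8",p,T)
E
```

```text
time: 17.7
tool_pos: [0.4771, -0.0564, 0.2867]
tool_rot: [-0.001, 0.999, 0.042, 0.007]
contact_force: [0.1, 0.1, -2.7]
gripper_width: 0.157
grasp_force: 61.4
time: 18.2
tool_pos: [0.4781, -0.0565, 0.222]
tool_rot: [-0.0, 0.999, 0.042, 0.007]
contact_force: [0.1, 0.1, -2.9]
gripper_width: 0.154
grasp_force: 61.3
tcp [ 0.4781 -0.0565  0.222 ] tooldelta [-0.0004  0.0002  0.0003] turn z -0.0037 tilt [ 0.0146  0.0015 -0.9999]
plate in tool n 5915 slopes x,y,z0 [0.019  0.0026 0.1072] ((-0.6528491973876953, 0.3863868713378906), (52.96079635620117, 92.28900909423828), 0.10673695057630539)
feeler 573 [0.088  0.0327 0.0531] [0.0827 0.02   0.0495] [0.0938 0.0389 0.0599]
feeler 542 [ 0.088  -0.0311  0.053 ] [ 0.0827 -0.0379  0.0493] [ 0.0937 -0.0188  0.0599]
```

View pics/w8.png

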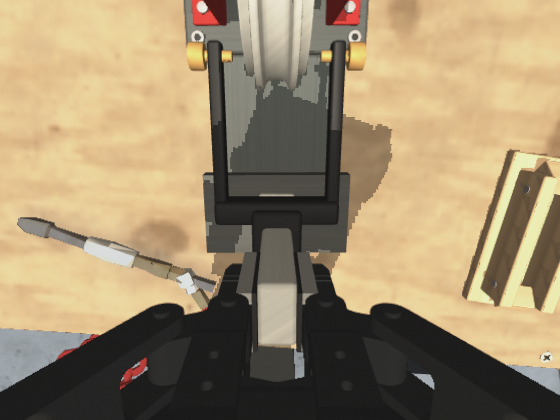

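Gauge aligned with the pins to about 0.5 mm by computation; the feelers at (230,56) and (325,56) straddle the rim at (275,56). Lowering.

```bash
python3 -m inch '[[[-0.0004,0,0.015],[0,0,-0.003],0],[[-0.0004,0,0.02],[0,0,0],0],[[-0.0004,0,0.015],[0,0,0],0],[[-0.0001,0,0.01],[0,0,0],0],[[0,0,0],[0,0,0],0],[[0,0,0],[0,0,0],0]]'
python3 - <<'E'
from g import *
p,T=pose();todo([.4777,-.0568,.129],.0868)
o=p+T@[-.0007,.0004,.117];print("gauge origin",o,"vs pin .4787 -.0569")
E
```

```text
time: 18.85
tool_pos: [0.4779, -0.0574, 0.162]
tool_rot: [-0.0, 0.999, 0.042, 0.008]
contact_force: [0.2, -0.1, -2.6]
gripper_width: 0.153
grasp_force: 61.3
tcp [ 0.4779 -0.0574  0.162 ] tooldelta [-0.0007 -0.0006  0.033 ] turn z -0.0021 tilt [ 0.0152  0.0012 -0.9999]
gauge origin [ 0.47902066 -0.05773183  0.04502938] vs pin .4787 -.0569
```

```bash
python3 -m inch '[[[-0.0003,-0.0007,0],[0,0,-0.002],0],[[0,0,0.007],[0,0,0],0],[[0,0,0],[0,0,0],0]]';python3 -m inch '[[[0,0,0.004],[0,0,0],0],[[0,0,0.004],[0,0,0],0],[[0,0,0],[0,0,0],0]]';python3 -m inch '[[[0,0,0.004],[0,0,0],0],[[0,0,0.004],[0,0,0],0],[[0,0,0],[0,0,0],0]]'
```

```text
time: 19.15
tool_pos: [0.4771, -0.0565, 0.1542]
tool_rot: [-0.0, 0.999, 0.043, 0.007]
contact_force: [-0.4, 0.1, -3.8]
gripper_width: 0.156
grasp_force: 61.4
time: 19.45
tool_pos: [0.477, -0.0565, 0.1459]
tool_rot: [-0.001, 0.999, 0.043, 0.007]
contact_force: [-0.6, 0.0, -3.3]
gripper_width: 0.154
grasp_force: 61.4
time: 19.75
tool_pos: [0.4772, -0.0565, 0.1379]
tool_rot: [-0.001, 0.999, 0.043, 0.007]
contact_force: [-1.0, 0.9, -4.6]
gripper_width: 0.153
grasp_force: 61.4
```

Pins are entering without resistance (underside about 21 mm, pin tops at 36 mm). Continuing.

```bash
python3 -m inch '[[[0,0,0.003],[0,0,0],0],[[0,0,0.003],[0,0,0],0],[[0,0,0],[0,0,0],0]]';python3 -m inch '[[[0,0,0.0015],[0,0,0],0],[[0,0,0],[0,0,0],0]]';python3 -m inch '[[[0,0,0.0015],[0,0,0],0],[[0,0,0],[0,0,0],0]]'
```

```text
time: 20.05
tool_pos: [0.4774, -0.0565, 0.1322]
tool_rot: [-0.0, 0.999, 0.043, 0.007]
contact_force: [-0.6, 0.2, -3.5]
gripper_width: 0.153
grasp_force: 61.4
time: 20.25
tool_pos: [0.4777, -0.0566, 0.1312]
tool_rot: [-0.0, 0.999, 0.043, 0.007]
contact_force: [-0.7, -0.2, -2.9]
gripper_width: 0.155
grasp_force: 61.4
time: 20.45
tool_pos: [0.4777, -0.0566, 0.1297]
tool_rot: [-0.0, 0.999, 0.043, 0.007]
contact_force: [-0.1, -0.0, -2.8]
gripper_width: 0.152
grasp_force: 61.4
```

```bash
python3 -m inch '[[[0,0,0.001],[0,0,0],0],[[0,0,0],[0,0,0],0]]';python3 -m inch '[[[0,0,0.001],[0,0,0],0],[[0,0,0],[0,0,0],0]]'
```

```text
time: 20.65
tool_pos: [0.478, -0.0566, 0.1293]
tool_rot: [-0.0, 0.999, 0.043, 0.008]
contact_force: [0.5, 0.1, -0.8]
gripper_width: 0.159
grasp_force: 61.9
time: 20.85
tool_pos: [0.4784, -0.0566, 0.1291]
tool_rot: [-0.0, 0.999, 0.043, 0.008]
contact_force: [-1.5, 2.2, 4.2]
gripper_width: 0.15
grasp_force: 62.8
```

Touching the base. Release, rise, check.

```bash
python3 -m inch '[[[0,0,-0.0008],[0,0,0],0.3],[[0,0,0],[0,0,0],0.6],[[0,0,0],[0,0,0],1],[[0,0,0],[0,0,0],1],[[0,0,0],[0,0,0],1],[[0,0,-0.01],[0,0,0],1],[[0,0,-0.03],[0,0,0],1],[[0,0,-0.04],[0,0,0],1]]';python3 -m inch '[[[0,0,-0.04],[0,0,0],1],[[0,0,-0.04],[0,0,0],1],[[0,0,-0.04],[0,0,0],1],[[0.04,0,0],[0,-0.015,0],1],[[0,0,0],[0,0,0],1],[[0,0,0],[0,0,0],1]]'
python3 - <<'E'
from wfit import *
im,P=shot("wrist","w9")
s,n,Q=wheel(P,.54,.75,-.075,-.01);print("wheel",s,n)
t=P[box(P,.42,.55,-.12,.0,.131,.145)];print("post",len(t),t[:,2].mean(),cv2.minAreaRect((t[:,:2]*1000).astype(np.float32)))
c,sn=np.cos(.0868),np.sin(.0868);r=(P-[.4787,-.0569,.012])@np.array([[c,-sn,0],[sn,c,0],[0,0,1]])
pl=r[(abs(r[...,0])<.034)&(abs(r[...,1])<.052)&(r[...,2]>.005)&(r[...,2]<.016)]
k=np.linalg.lstsq(np.c_[pl[:,:2],np.ones(len(pl))],pl[:,2],rcond=None)[0]
print("plate",len(pl),k.round(4),cv2.minAreaRect((pl[:,:2]*1000).astype(np.float32)),manip.state()["time"],manip.state()["tool_pos"])
E
```

```text
time: 21.65
tool_pos: [0.4752, -0.0564, 0.2078]
tool_rot: [-0.001, 0.999, 0.043, 0.005]
contact_force: [0.6, -0.6, -0.1]
gripper_width: 1.004
grasp_force: 0.0
time: 22.25
tool_pos: [0.5148, -0.0533, 0.329]
tool_rot: [-0.0, 0.999, 0.044, -0.001]
contact_force: [-0.7, 0.2, -0.1]
gripper_width: 0.999
grasp_force: 0.0
wheel [ 0.6349423  -0.04313371  0.11373811  0.09334621] 6037
post 426 0.13732924789136652 ((480.1245422363281, -56.88840866088867), (23.814603805541992, 13.523322105407715), 4.78572416305542)
plate 1945 [-0.0019  0.0014  0.0098] ((0.9658107757568359, -0.0456695556640625), (91.92757415771484, 52.7052001953125), 89.74789428710938) 22.3 [ 0.51430268 -0.05330217  0.32888933]
```

View pics/w9.png

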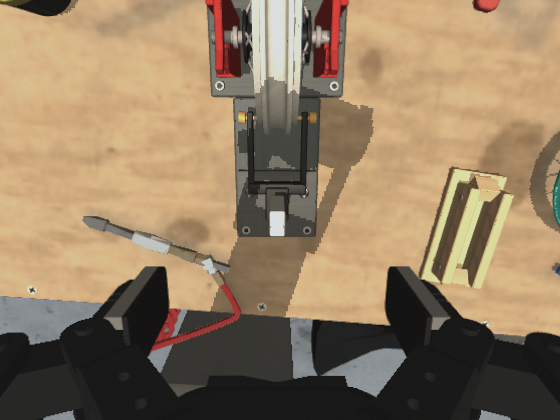

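The picture shows the gauge flush over the pins: plate at (276,200), height 9.8 mm over the base, tilt 0.002 rad. The feelers at (243,118) and (309,118) are either side of the rim, and the wheel is still seated. Handing in.

```bash
python3 -c "
from plant import manip
print(manip.job_done())"
```

```text
the job is handed in; nothing more can be done
None
```

The wheel hangs seated in both throats and the gauge sits flush over the two pins with its feelers either side of the rim. Both are let go, the bystanders were not touched, and the job was handed in at about 22 s; no verdict came back.

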